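# Grease the clay roller's bearing

### The job

The bench lamp hangs over the clay roller's grease nipple: first swing its stiff arm aside until the lamp head is well clear of the nipple, at least 12 cm to one side, and leave it there. Then lift the grease gun out of its holster, press its coupler squarely onto the tilted nipple until it snaps home, and push the gun on down against its nozzle spring, beyond half of the stroke. Finish while still gripping the gun and holding it pressed in like that; leave the bowl, mug and jar alone.

Things in the scene. Friction and masses are not known exactly. Their poses are not given: they have to be found in the camera images.
- nipple_head (a point): Centre of the nipple's brass ball head (16 mm across), about 109 mm above the table, on the clay roller's green housing. z is the nipple's axis, pointing out (up), always 20 degrees from vertical, leaning roughly towards the robot (within 30 degrees, run to run). Below the ball a neck 9 mm across runs 20 mm down to a collar 22 mm across.
- roller: The bench clay roller, fixed: steel base plate 120 x 200 mm, two green bearing housings (70 mm across, 44 mm wide, top at 85 mm) with an aluminium roller between, axis along this frame's y, 50 mm up. Origin on the table under the middle of the housing with the nipple; the other housing is 130 mm along +y, then a crank to 220 mm, 105 mm high; the nipple leans to -x.
- gun: Push-type grease gun, 0.3 to 0.5 kg, upright in its holster, nozzle down, hanging by its flange. Origin: centre of the coupler's mouth; z up the axis. Heights: coupler 0-32 mm (32 across), tube -56, blue barrel -100 (36 across), dark flange 100-106 (52 across), black square grip 106-152 (28 x 28, sides along x and y), orange cap -159. Grip it from above; fingertips may push on the flange.
- coupler_mouth (a point): Centre of the coupler's open mouth, on the nozzle's end; z up the gun's axis, into the bore (22 mm across, 24.5 deep). Spring balls 9 mm inside the mouth resist the nipple's head with about 7 N, then snap behind it; snapped home, the head's centre lies 16 to 17 mm inside the mouth.
- nozzle (a joint): How far the gun's nozzle and coupler are pushed into the barrel: 0 relaxed, 0.018 m at the end of the stroke. Spring: 8 N to start moving, plus 0.5 N per mm (12.5 N at half stroke, 17 N at the end).
- holster: Fixed holster: grey base plate 110 x 110 mm, wooden plate 90 x 90 x 20 mm with its top 110 mm above the table, on four posts; the gun hangs through its 42 mm round hole. Origin on the table below the hole.
- lamp_knob (a point): Centre of the top of the black upright round knob on the lamp head, 22 mm across, 300 mm above the table; 49 mm of the knob stand clear above the arm. Below it hangs a white shade 80 mm across, underside 193 mm above the table. Take the knob from above.
- lamp_pivot (a point): The lamp arm's pivot, on the upright axis of the white lamp post, 240 mm above the table; the knob is 140 mm from this axis.
- lamp_arm (a joint): Angle of the lamp arm about its upright pivot, rad, positive anticlockwise seen from above, free from -1.9 to 1.9; starts near 0, over the nipple. Stiff: it takes about 4 N at the knob to move it and it stays where it is left.
- bowl: Bystander: white bowl, 90 mm across, 50 mm high; origin under its centre.
- mug: Bystander: terracotta mug, 76 mm across, 85 mm high; origin under its centre.
- jar: Bystander: blue glaze jar with white lid, 68 mm across, 90 mm high; origin under its centre.

How it is judged:
By the outcome, as a careful person would: the job done as asked, in the order asked, and still so for the second after the job is handed in, while the arm keeps its last pose, push and grip.
It also fails if it takes over 58 s, if anything falls off the work surface, if the arm or the gripper's body presses on something with over 40 N, if the wrist force passes 120 N, or if a joint passes its speed limit or range.

### The arm

A 6-joint arm with a two-finger parallel gripper is mounted at the origin on the work surface. World frame = base frame: x ahead of the robot, y to its left, z up, the work surface at z = 0. Lengths are in m, angles in rad, forces in N, time in s.
With the tool pointing down it reaches from about 0.35 to 0.85 m from the base axis. Payload 8.1 kg.
Tool frame: the origin (TCP) lies at the very end of the fingers, on their centre line; the grasp point (between the pads) lies 19 mm behind it (pinch_z is the distance from the TCP to the grasp point, in m); z points along the fingers, y is the direction in which the jaws open and shut (so a half turn about z gives the same grasp; the last joint's range is limited). The gripper opens to 93 mm and grips with 3 to 60 N. Pads are 15 mm wide; open, the fingers measure 128 mm over their backs; the gripper's body (75 mm by 188 mm) begins 65 mm behind the grasp point.
Start: joints at [1.063, 0.13, 1.488, -0, 1.523, -0.085], TCP at [0.246, 0.547, 0.219] pointing down, gripper open.
Joint ranges: [-2.96, 2.96], [-0.89, 2.26], [0.02, 2.5], [-1.34, 4.48], [0, 2.73], [-2.66, 2.66]. Speed limits (rad/s): [2.39, 2.39, 2.79, 3.14, 3.14, 3.14].

### API

Orientations are given as a rotation vector (axis times angle).
In Python, from plant import * gives the robot as it stands.
- The arm moves only by the tool move_arm, never from a script. Its argument "series" is a list of rows, each a list of 7 numbers: the shift along the tool's x, y, z each as a share of 10 cm, from -1 to 1, then the turn, a rotation vector about the tool's x, y, z each as a share of 180 degrees, from -1 to 1, then the opening, from -1 (shut) to 1 (fully open). In form: [[dx, dy, dz, rx, ry, rz, jaw], ...]. A call has 1 to 8 rows; each row is the pose to reach, as a shift and turn from the pose commanded when the call began, along the tool's axes at that moment, turning the shorter way round; what a row does not reach only later rows make up. A row lasts 1/10 s, in which the tool goes at most 50 mm and 8.59 degrees, less where a joint would pass 70% of its speed; a pose out of reach is approached as far as the arm can. A call with a number of a shift or a turn outside -1 to 1 is refused whole. A call with a gripper value outside its range is refused whole. The fingers move at their own pace and stop on an object; "squeeze" is the grip in N (left out, the last holds). Time passes only in rows, so rows that repeat a pose let the fingers close. It gives the time, the measured TCP pose, the force and the opening at its end, in the units of the state.
- read_state(): the state, without advancing time (a new reading comes with each control period).
- read_camera(name): name is "scene" or "side" or "wrist"; returns a dict with "frame" (384x512x3 uint8, red, green, blue), "K" (3x3 intrinsics, pixels), "rvec" (rotation vector, rad) and "tvec" (3), from world to camera coordinates, as OpenCV has them. Camera axes: x right, y down, z forward; pixel columns grow to the right and rows downward; lengths in m; the calibration is good to about 2 mm. A picture is of the moment at which its call begins. There is no depth.
- close_job(): hands the job in, once; it reports no verdict.
The state is a dict: "t": time; "q": joint angles; "dq": joint speeds; "joint_torque": joint torques, N m; "tool_pos": TCP position; "orientation": TCP orientation; "force": force on the tool from outside, world axes, zero at the start; "wrist_torque": the same for the moment, N m; "opening": finger opening in m.
Only numpy, scipy, OpenCV 4.12 (cv2) and the standard library are available. Lean on these libraries where they do the work, as an engineer would, in place of code of your own. Each camera call takes 0.05 s, during which the arm holds its last target.

## Working session

There is one attempt and no reset: what is moved stays moved. The work goes in short steps, Python scripts to look and compute and a tool call to move; the robot and the scene stay as the last step left them, time stands still between calls to the robot, and variables do not carry over. Pictures are saved under pics/ and viewed, and the job is handed in when it is done.

Besides the shell and the picture viewer there is one more tool, called after "Emit:" by a JSON object that holds its "name" and its "arguments". move_arm: Moves the arm, as the interface text tells. Shift numbers are shares of 10 cm and turn numbers shares of 180 degrees, none past 1 either way. Its arguments: {"type":"object","properties":{"series":{"type":"array","items":{"type":"array","items":{"type":"number"}}},"squeeze":{"type":"number"}},"required":["series"]}

```bash
ls; mkdir -p pics
python3 - <<'E'
from plant import *
import cv2
s=read_state();print(s)
for n in("scene","side","wrist"):
    c=read_camera(n);cv2.imwrite(f"pics/{n}0.png",c["frame"][:,:,::-1]);print(n,c["K"].tolist(),c["rvec"],c["tvec"])
E
```

```text
pics
{'t': 0.0, 'q': array([ 1.06258853e+00,  1.31164610e-01,  1.48925901e+00,  5.09171711e-06,
        1.52297586e+00, -8.53997847e-02]), 'dq': array([ 0.00016681, -0.00067443,  0.00018813,  0.0011281 ,  0.00020704,
       -0.00043883]), 'joint_torque': array([ 1.57692673e-03, -5.59833884e+01, -4.91771185e+01,  7.68517004e-02,
        3.54469148e-02, -2.03731556e-04]), 'tool_pos': array([0.24590074, 0.54668825, 0.21759651]), 'orientation': array([-6.59097586e-01, -3.07112958e+00,  2.71127443e-03]), 'force': array([ 0.15602529, -0.25366261, -0.2015329 ]), 'wrist_torque': array([ 0.00620152, -0.02209321, -0.00016441]), 'opening': 0.09325430675129932}
scene [[354.5549411404887, 0.0, 257.42845928598393], [0.0, 354.5549411404887, 187.67602275251434], [0.0, 0.0, 1.0]] [ 1.33794687  2.33878058 -0.80214648] [ 0.29197867 -0.30664466  1.48436416]
side [[360.7360612859531, 0.0, 257.33692701182196], [0.0, 360.7360612859531, 197.5149823860906], [0.0, 0.0, 1.0]] [ 2.27287214 -0.32991557  0.13157646] [-0.60651562  0.28154224  1.09109564]
wrist [[313.6563072488117, 0.0, 252.6443821888555], [0.0, 313.6563072488117, 189.13090200763986], [0.0, 0.0, 1.0]] [-2.44780195 -1.58271218 -0.20597684] [-0.59921428 -0.03086546  0.38994191]
```

View pics/scene0.png

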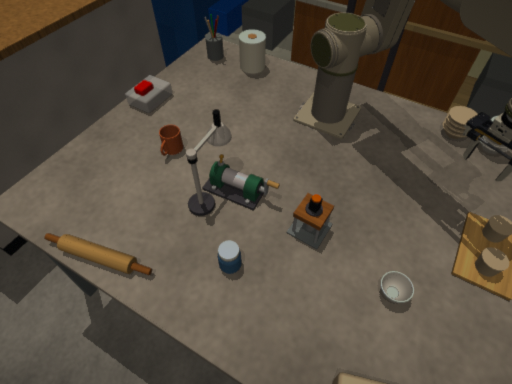

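View pics/side0.png

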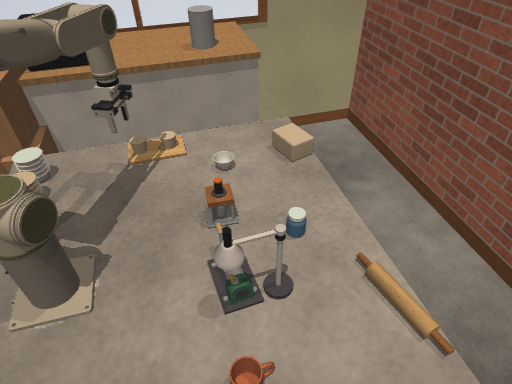

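View pics/wrist0.png

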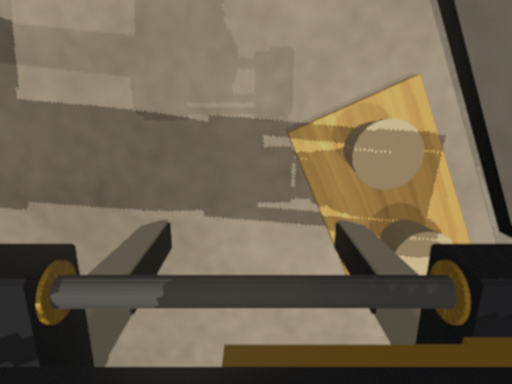

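The scene view shows the lamp knob near (216,118), nipple near (221,159), and gun in its holster near (315,203). In the side view the knob is near (227,237), gun cap near (218,182). I'll zoom in to measure.

Run:
```python
import cv2
a=cv2.imread("pics/scene0.png")[95:255,150:350];cv2.imwrite("pics/z1.png",cv2.resize(a,None,fx=4,fy=3.75*4/3.75,interpolation=cv2.INTER_CUBIC)[:600])
a=cv2.imread("pics/side0.png")[165:315,180:330];cv2.imwrite("pics/z2.png",cv2.resize(a,None,fx=4,fy=4,interpolation=cv2.INTER_CUBIC))
```

```text
(no output)
```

View pics/z1.png

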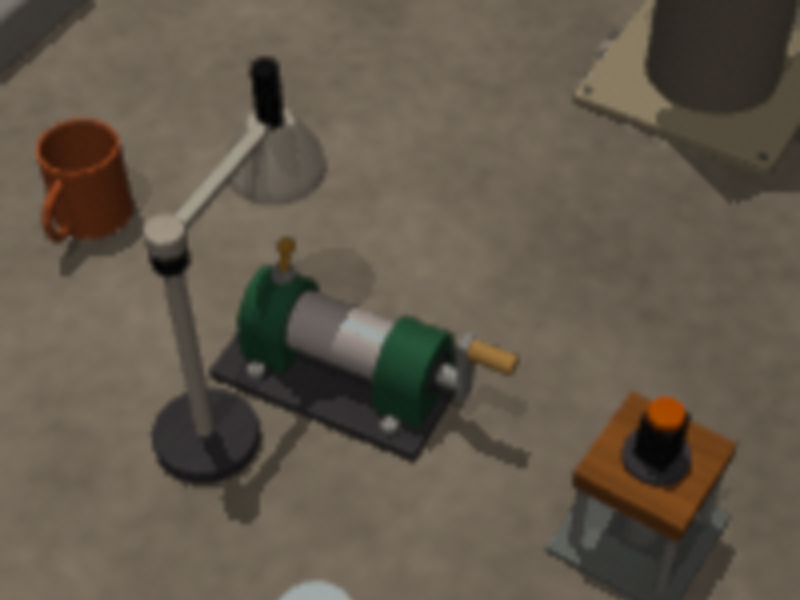

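View pics/z2.png

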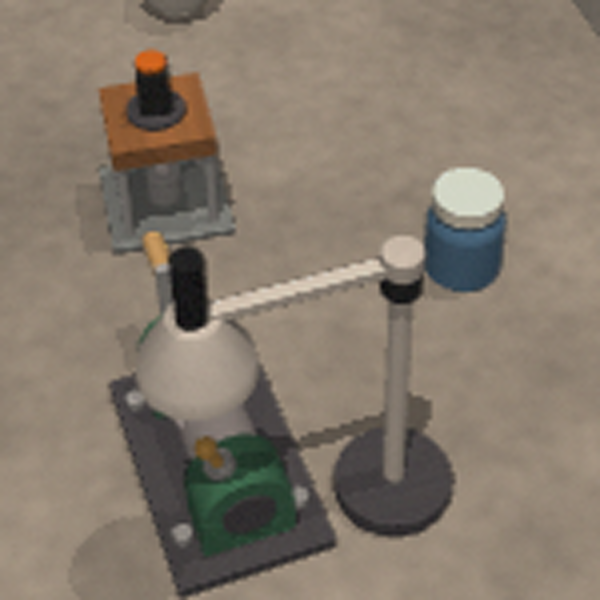

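```bash
cat > h.py <<'E'
import numpy as np,cv2
from plant import *
def cam(n):
    c=read_camera(n);return c
def P(c):
    R=cv2.Rodrigues(np.array(c["rvec"],float))[0];return R,np.array(c["tvec"],float).ravel(),np.array(c["K"],float)
def ray(c,u,v):
    R,t,K=P(c);d=R.T@np.linalg.inv(K)@[u,v,1];return -R.T@t,d/np.linalg.norm(d)
def plane(c,u,v,z):
    o,d=ray(c,u,v);return o+d*(z-o[2])/d[2]
def tri(rs):
    A=np.zeros((3,3));b=np.zeros(3)
    for o,d in rs:
        M=np.eye(3)-np.outer(d,d);A+=M;b+=M@o
    x=np.linalg.solve(A,b);return x,[np.linalg.norm((np.eye(3)-np.outer(d,d))@(x-o))*1e3 for o,d in rs]
def proj(c,p):
    R,t,K=P(c);x=K@(R@np.array(p)+t);return x[:2]/x[2]
def toolmove(dpos,s=None):
    s=s or read_state();R=cv2.Rodrigues(s["orientation"])[0];return R.T@np.array(dpos)*10
E
python3 - <<'E'
from h import *
a=cam("scene");b=cam("side")
S=lambda x,y:(150+x/4-.4,95+y/4-.4)
D=lambda x,y:(180+x/4-.4,165+y/4-.4)
for n,p,q,z in [("knob",(265,64),(188,258),.3),("post",(166,226),(404,245),.25),("ball",(286,245),(206,447),.109),("cap",(667,412),(151,62),.169),("flange",(656,462),(156,113),.116)]:
    print(n,tri([ray(a,*S(*p)),ray(b,*D(*q))]),plane(a,*S(*p),z),plane(b,*D(*q),z))
# base plate corners of roller (z~? ) 
for p in [(213,375),(413,460),(455,395)]: print(plane(a,*S(*p),0.008))
for p in [(110,388),(182,596),(336,543)]: print(plane(b,*D(*p),0.008))
for p in [(638,393),(735,450),(683,528),(576,468)]: print('hol',plane(a,*S(*p),0.11))
for p in [(100,92),(199,75),(217,140)]: print('hol',plane(b,*D(*p),0.11))
print(plane(b,*D(135,400),.008),plane(b,*D(182,532),.008))
for p,c,z in[((78,180),S,.04),((398,490),D,0),((170,270),D,0)]: print(plane(a if c is S else b,*c(*p),z))
E
```

```text
knob (array([ 0.5050095 , -0.18566499,  0.30157286]), [np.float64(0.4985481691829439), np.float64(0.4985481691830936)]) [ 0.50294898 -0.18674603  0.3       ] [ 0.5055965  -0.18459063  0.3       ]
post (array([ 0.64506484, -0.17698511,  0.2619859 ]), [np.float64(0.40020408771530575), np.float64(0.40020408771529997)]) [ 0.63625635 -0.18526615  0.25      ] [ 0.6494859  -0.16637941  0.25      ]
ball (array([ 0.50549938, -0.18322937,  0.11184426]), [np.float64(0.3243739634490893), np.float64(0.32437396344903346)]) [ 0.50372254 -0.1850177   0.109     ] [ 0.50555547 -0.18090483  0.109     ]
cap (array([0.54378305, 0.17314716, 0.16732114]), [np.float64(0.0682999453541459), np.float64(0.06829994535418693)]) [0.54495925 0.17349266 0.169     ] [0.54354885 0.17096333 0.169     ]
flange (array([0.54465607, 0.17469945, 0.1082902 ]), [np.float64(1.385227367066494), np.float64(1.3852273670664026)]) [0.55146561 0.17550444 0.116     ] [0.54250676 0.16705271 0.116     ]
[ 0.58891199 -0.21286091  0.008     ]
[ 0.57741722 -0.01794806  0.008     ]
[ 0.50105806 -0.02150969  0.008     ]
[ 0.45564366 -0.02866066  0.008     ]
[ 0.47140524 -0.22614358  0.008     ]
[ 0.5878274 -0.216414   0.008    ]
hol [0.4957327  0.13545911 0.11      ]
hol [0.50739572 0.22072677 0.11      ]
hol [0.58970575 0.21523128 0.11      ]
hol [0.58230606 0.12574329 0.11      ]
hol [0.50172897 0.21666077 0.11      ]
hol [0.59085797 0.21415632 0.11      ]
hol [0.58600219 0.1242079  0.11      ]
[ 0.47257797 -0.04630631  0.008     ] [ 0.48253582 -0.17530862  0.008     ]
[ 0.48276945 -0.4400268   0.04      ]
[ 0.64752328 -0.1811449   0.        ]
[0.52963432 0.09154693 0.        ]
```

Run:
```python
from h import *
s=read_state();R=cv2.Rodrigues(s["orientation"])[0];print(R.round(3))
print(toolmove(np.array([.505,-.185,.34])-s["tool_pos"]))
```

```text
[[-0.912  0.41  -0.   ]
 [ 0.41   0.912 -0.001]
 [ 0.    -0.001 -1.   ]]
[-5.36462863 -5.61334715 -1.21404761]
```

Emit:
{"name": "move_arm", "arguments": {"series": [[-0.3, -0.35, -0.4, 0, 0, 0, 1], [-0.6, -0.65, -0.8, 0, 0, 0, 1], [-0.9, -0.95, -1, 0, 0, 0, 1]]}}

```text
t: 0.55
tool_pos: [0.2846, 0.4356, 0.3124]
orientation: [0.657, 3.072, 0.001]
force: [1.4, 0.2, 1.0]
opening: 0.093
```

Emit:
{"name": "move_arm", "arguments": {"series": [[-0.3, -0.35, -0.1, 0, 0, 0, 1], [-0.6, -0.65, -0.2, 0, 0, 0, 1], [-0.9, -0.95, -0.2, 0, 0, 0, 1]]}}

```text
t: 0.85
tool_pos: [0.3283, 0.3114, 0.3327]
orientation: [0.658, 3.07, 0.004]
force: [1.2, -0.1, -0.1]
opening: 0.0931
```

Emit:
{"name": "move_arm", "arguments": {"series": [[-0.3, -0.35, 0, 0, 0, 0, 1], [-0.6, -0.65, 0, 0, 0, 0, 1], [-0.9, -0.95, 0, 0, 0, 0, 1]]}}

```text
t: 1.15
tool_pos: [0.3709, 0.1874, 0.3309]
orientation: [0.659, 3.071, 0.001]
force: [0.7, -0.7, -0.3]
opening: 0.093
```

Emit:
{"name": "move_arm", "arguments": {"series": [[-0.3, -0.35, 0, 0, 0, 0, 1], [-0.6, -0.65, 0, 0, 0, 0, 1], [-0.9, -0.95, 0, 0, 0, 0, 1]]}}

```text
t: 1.45
tool_pos: [0.414, 0.0637, 0.331]
orientation: [0.659, 3.071, 0.0]
force: [0.7, -0.3, 0.3]
opening: 0.093
```

Emit:
{"name": "move_arm", "arguments": {"series": [[-0.3, -0.35, 0, 0, 0, 0, 1], [-0.6, -0.65, 0, 0, 0, 0, 1], [-0.9, -0.95, 0, 0, 0, 0, 1], [-0.9, -0.95, 0, 0, 0, 0, 1]]}}

```text
t: 1.85
tool_pos: [0.4575, -0.0623, 0.33]
orientation: [-0.667, -3.069, 0.002]
force: [-0.6, 0.3, 1.1]
opening: 0.0935
```

Run:
```python
from h import *
c=cam("wrist");cv2.imwrite("pics/w1.png",c["frame"][:,:,::-1]);print(ray(c,256,192))
print(toolmove(np.array([.505,-.185,.33])-read_state()["tool_pos"]))
print(proj(c,(.505,-.185,.3)),proj(c,(.505,-.183,.11)))
```

```text
(array([ 0.39343706, -0.03288532,  0.49629059]), array([ 0.24617691, -0.10170486, -0.96387398]))
[-9.54075131e-01 -9.37369860e-01  5.54185812e-04]
[128.50927145 335.78316053] [184.8236379  233.54529083]
```

View pics/w1.png

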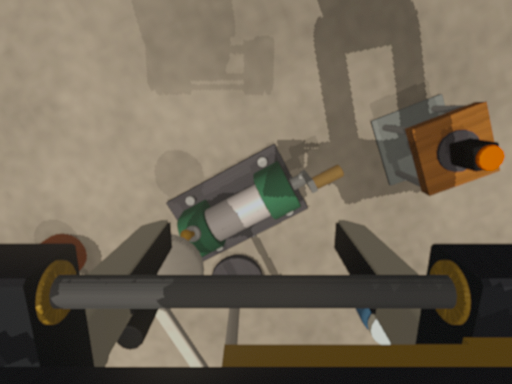

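The wrist view shows the knob top at (131,337) and the ball at (186,235), both within about 2 px of my triangulated estimates. Next I move over the knob and down.

Emit:
{"name": "move_arm", "arguments": {"series": [[-0.4, -0.4, 0, 0, 0, 0, 1], [-0.7, -0.7, 0, 0, 0, 0, 1], [-0.95, -0.94, 0, 0, 0, 0, 1], [-0.95, -0.94, 0, 0, 0, 0, 1]]}}

```text
t: 2.3
tool_pos: [0.5054, -0.185, 0.3296]
orientation: [-0.663, -3.069, 0.0]
force: [0.5, 0.1, -0.9]
opening: 0.093
```

Emit:
{"name": "move_arm", "arguments": {"series": [[0, 0, 0.3, 0, 0, 0, 1], [0, 0, 0.65, 0, 0, 0, 1], [0, 0, 0.65, 0, 0, 0, 1]], "squeeze": 25}}

```text
t: 2.6
tool_pos: [0.5025, -0.1801, 0.2606]
orientation: [-0.656, -3.064, -0.004]
force: [-0.3, -0.1, -0.9]
opening: 0.0928
```

Emit:
{"name": "move_arm", "arguments": {"series": [[0, 0, 0, 0, 0, 0, -1], [0, 0, 0, 0, 0, 0, -1], [0, 0, 0, 0, 0, 0, -1], [0, 0, 0, 0, 0, 0, -1], [0, 0, 0, 0, 0, 0, -1], [0, 0, 0, 0, 0, 0, -1], [0, 0, 0, 0, 0, 0, -1], [0, 0, 0, 0, 0, 0, -1]]}}

```text
t: 3.4
tool_pos: [0.5049, -0.1828, 0.2657]
orientation: [-0.659, -3.071, -0.0]
force: [-0.5, -0.1, -0.6]
opening: 0.0335
```

Emit:
{"name": "move_arm", "arguments": {"series": [[0, 0, 0, 0, 0, 0, -1], [0, 0, 0, 0, 0, 0, -1], [0, 0, 0, 0, 0, 0, -1], [0, 0, 0, 0, 0, 0, -1]]}}

```text
t: 3.8
tool_pos: [0.5041, -0.1833, 0.2656]
orientation: [-0.66, -3.07, 0.002]
force: [-3.7, -1.9, 1.2]
opening: 0.0216
```

Run:
```python
from h import *
s=read_state();print(s['force'],s['opening'],s['tool_pos'])
# arc
p=s['tool_pos'];c=np.array([.645,-.178]);v=p[:2]-c;print(np.hypot(*v),np.degrees(np.arctan2(v[1],v[0])))
R=cv2.Rodrigues(s["orientation"])[0]
prev=0
base=v
r0=.14;a0=np.arctan2(v[1],v[0])
f=lambda d:c+r0*np.array([np.cos(a0+np.radians(d)),np.sin(a0+np.radians(d))])
for seg in [(0,10,20,30,40),(40,50,60,70,80),(80,90,100,)]:
    for d in seg[1:]:
        w=f(d)-f(seg[0]); print(d,(R.T@np.array([*w,0])*10).round(3))
```

```text
[-3.73990101 -1.86887609  1.1769857 ] 0.021581846087896345 [ 0.50411454 -0.18329929  0.26562886]
0.14098509343540386 -177.845881666888
10 [-0.127 -0.208  0.   ]
20 [-0.289 -0.391  0.   ]
30 [-0.479 -0.543  0.   ]
40 [-0.694 -0.66  -0.   ]
50 [-0.231 -0.078 -0.   ]
60 [-0.473 -0.114 -0.001]
70 [-0.717 -0.108 -0.001]
80 [-0.956 -0.06  -0.001]
90 [-0.227  0.089 -0.   ]
100 [-0.435  0.216 -0.001]
```

Emit:
{"name": "move_arm", "arguments": {"series": [[-0.06, -0.106, 0, 0, 0, 0, -1], [-0.127, -0.208, 0, 0, 0, 0, -1], [-0.205, -0.302, 0, 0, 0, 0, -1], [-0.289, -0.391, 0, 0, 0, 0, -1], [-0.38, -0.47, 0, 0, 0, 0, -1], [-0.479, -0.543, 0, 0, 0, 0, -1], [-0.584, -0.605, 0, 0, 0, 0, -1], [-0.694, -0.66, 0, 0, 0, 0, -1]]}}

```text
t: 4.6
tool_pos: [0.5414, -0.2703, 0.2659]
orientation: [-0.657, -3.071, -0.004]
force: [-0.8, 8.3, 4.1]
opening: 0.0217
```

Emit:
{"name": "move_arm", "arguments": {"series": [[-0.114, -0.043, 0, 0, 0, 0, -1], [-0.231, -0.078, 0, 0, 0, 0, -1], [-0.351, -0.1, 0, 0, 0, 0, -1], [-0.473, -0.114, 0, 0, 0, 0, -1], [-0.595, -0.115, 0, 0, 0, 0, -1], [-0.717, -0.108, 0, 0, 0, 0, -1], [-0.838, -0.088, 0, 0, 0, 0, -1], [-0.956, -0.06, 0, 0, 0, 0, -1]]}}

```text
t: 5.4
tool_pos: [0.6245, -0.3196, 0.2658]
orientation: [-0.663, -3.069, 0.007]
force: [-7.3, -12.8, 2.8]
opening: 0.0201
```

Emit:
{"name": "move_arm", "arguments": {"series": [[-0.115, 0.04, 0, 0, 0, 0, -1], [-0.227, 0.089, 0, 0, 0, 0, -1], [-0.227, 0.089, 0, 0, 0, 0, -1], [-0.227, 0.089, 0, 0, 0, 0, -1]]}}

```text
t: 5.8
tool_pos: [0.6501, -0.3234, 0.2659]
orientation: [0.665, 3.067, -0.012]
force: [2.3, -22.1, -3.0]
opening: 0.0184
```

Emit:
{"name": "move_arm", "arguments": {"series": [[0, 0, 0, 0, 0, 0, 0.5], [0, 0, 0, 0, 0, 0, 0.5], [0, 0, 0, 0, 0, 0, 0.5], [0, 0, 0, 0, 0, 0, 0.5], [0, 0, 0, 0, 0, 0, 0.5], [0, 0, 0, 0, 0, 0, 0.5]]}}

```text
t: 6.4
tool_pos: [0.6503, -0.317, 0.2656]
orientation: [-0.658, -3.071, -0.0]
force: [0.2, -0.7, -0.1]
opening: 0.0621
```

Emit:
{"name": "move_arm", "arguments": {"series": [[0, 0, -0.4, 0, 0, 0, 1], [0, 0, -0.8, 0, 0, 0, 1], [0, 0, -0.8, 0, 0, 0, 1]]}}

```text
t: 6.7
tool_pos: [0.6519, -0.318, 0.3542]
orientation: [0.656, 3.061, -0.005]
force: [0.2, 0.2, 1.7]
opening: 0.0859
```

Run:
```python
from h import *
for n in("scene","side","wrist"):
    c=cam(n);cv2.imwrite(f"pics/{n}2.png",c["frame"][:,:,::-1])
    print(n,proj(c,(.64,-.32,.3)))
```

```text
scene [149.50388894 122.06715868]
side [300.00176527 259.14918271]
wrist [243.08511973 194.86397932]
```

View pics/scene2.png

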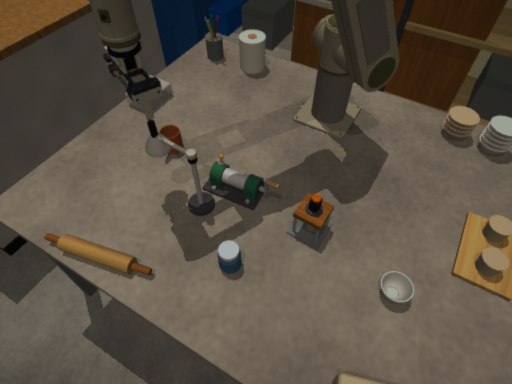

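View pics/side2.png

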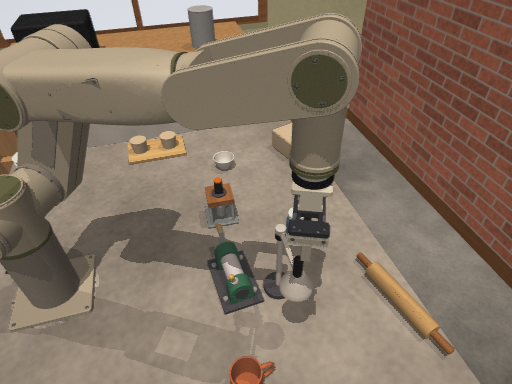

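View pics/wrist2.png

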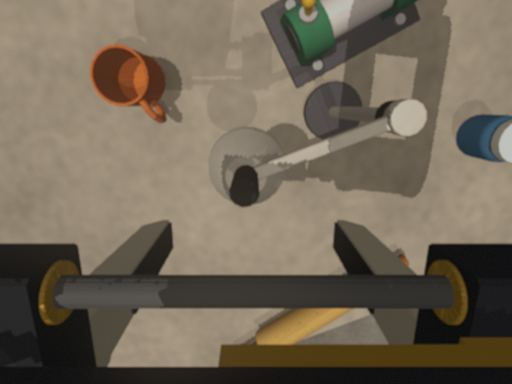

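The lamp head is now about 19 cm from the nipple. The knob is at wrist (243,195) and the nipple is fully exposed. Now I refine the nipple and gun.

Run:
```python
import cv2,numpy as np
def z(f,x,y,w,h,k): 
    a=cv2.imread(f)[y:y+h,x:x+w];return cv2.resize(a,None,fx=k,fy=k,interpolation=cv2.INTER_NEAREST)
A=z("pics/scene2.png",200,148,40,40,10);B=z("pics/side2.png",212,262,40,40,10)
cv2.imwrite("pics/z3.png",np.hstack([A,B]))
C=z("pics/wrist2.png",262,0,80,60,7);cv2.imwrite("pics/z4.png",C)
```

```text
(no output)
```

View pics/z3.png

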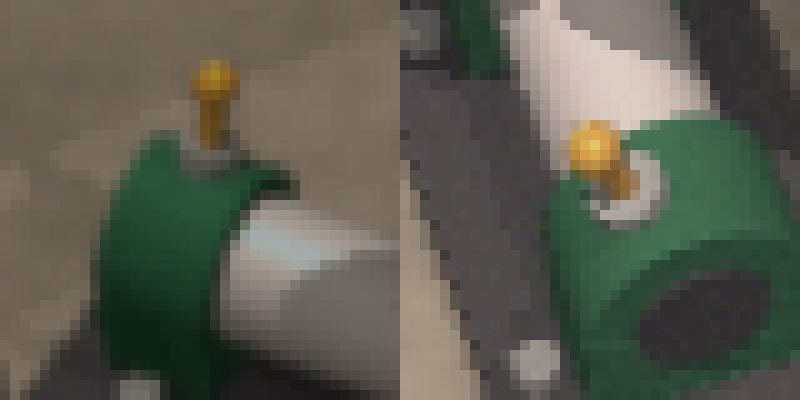

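View pics/z4.png

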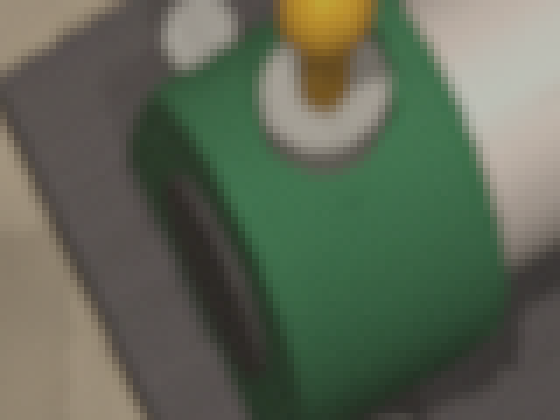

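Emit:
{"name": "move_arm", "arguments": {"series": [[0.5, 0.15, 0, 0, 0, 0, 1], [1, 0.3, 0, 0, 0, 0, 1]]}}

```text
t: 7.05
tool_pos: [0.5734, -0.2512, 0.3389]
orientation: [-0.658, -3.062, -0.004]
force: [0.4, 1.0, 1.9]
opening: 0.0927
```

Emit:
{"name": "move_arm", "arguments": {"series": [[0.5, 0.15, 0.4, 0, 0, 0, 1], [1, 0.3, 0.7, 0, 0, 0, 1], [1, 0.3, 0.9, 0, 0, 0, 1], [1, 0.3, 0.9, 0, 0, 0, 1], [1, 0.3, 0.9, 0, 0, 0, 1]]}}

```text
t: 7.55
tool_pos: [0.4949, -0.1829, 0.2542]
orientation: [-0.658, -3.069, -0.001]
force: [0.5, -0.2, 1.0]
opening: 0.0933
```

Run:
```python
from h import *
c=cam("wrist");f=c["frame"][:,:,::-1];cv2.imwrite("pics/w3.png",f)
import pickle;pickle.dump(c,open("w3.pkl","wb"))
print(proj(c,(.505,-.183,.11)),ray(c,256,192))
```

```text
[256.57913075 186.57885789] (array([ 0.43101636, -0.15427698,  0.42074551]), array([ 0.24516537, -0.09809793, -0.96450544]))
```

View pics/w3.png

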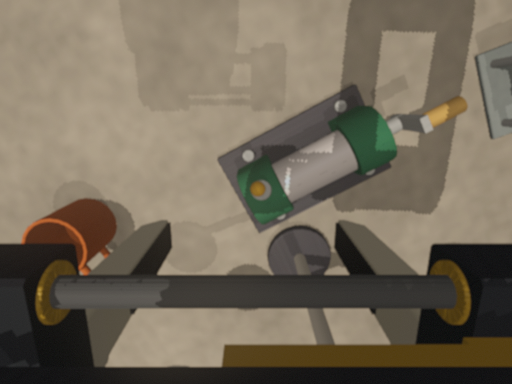

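Run:
```python
from h import *
import pickle
w=pickle.load(open("w3.pkl","rb"));a=cam("scene");b=cam("side")
cv2.imwrite("pics/scene4.png",a["frame"][:,:,::-1]);cv2.imwrite("pics/side4.png",b["frame"][:,:,::-1])
z=cv2.resize(w["frame"][145:235,210:330,::-1],None,fx=6,fy=6,interpolation=cv2.INTER_NEAREST);cv2.imwrite("pics/z5.png",z)
z=cv2.resize(a["frame"][148:218,200:290,::-1],None,fx=8,fy=8,interpolation=cv2.INTER_NEAREST);cv2.imwrite("pics/z6.png",z)
g=w["frame"].astype(int)
m=((g[...,0]-g[...,2])>70)&(g[...,0]>110)
ys,xs=np.nonzero(m[170:210,240:280]);print('wrist brass',xs.mean()+240,ys.mean()+170,len(xs),xs.min()+240,xs.max()+240,ys.min()+170,ys.max()+170)
rs=[ray(a,221.0,155.5),ray(b,231.0,276.1),ray(w,xs.mean()+240,ys.mean()+170)]
print(tri(rs),tri(rs[:2]),plane(w,xs.mean()+240,ys.mean()+170,.109))
# plate corners in wrist
for u,v in [(219,159),(354,85),(262,231),(390,166)]: print(plane(w,u,v,.008))
```

```text
wrist brass 257.43055555555554 188.63888888888889 144 251 264 182 195
(array([ 0.50581351, -0.18315924,  0.113579  ]), [np.float64(0.36273999238478505), np.float64(0.8314313683053491), np.float64(0.7568747710091488)]) (array([ 0.50534143, -0.18350119,  0.11332396]), [np.float64(0.4229841968816224), np.float64(0.42298419688146804)]) [ 0.50759198 -0.18318408  0.109     ]
[ 0.47432386 -0.22253267  0.008     ]
[ 0.45947771 -0.02781358  0.008     ]
[ 0.59148133 -0.21178624  0.008     ]
[ 0.57646438 -0.01841828  0.008     ]
```

View pics/z5.png

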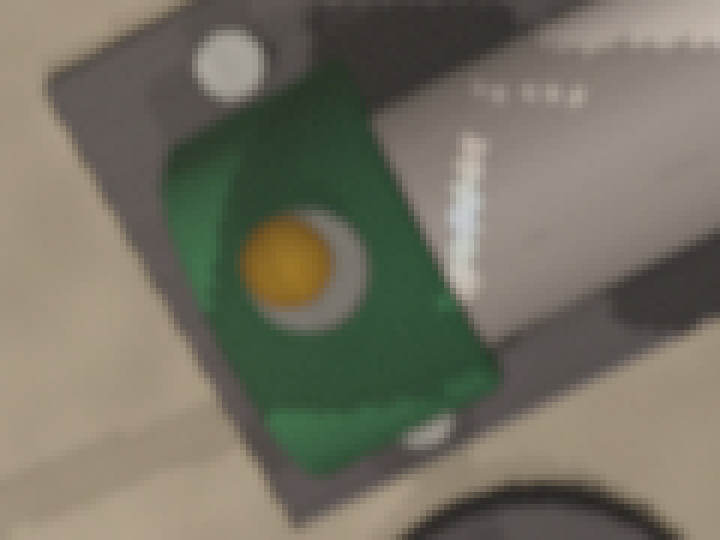

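View pics/z6.png

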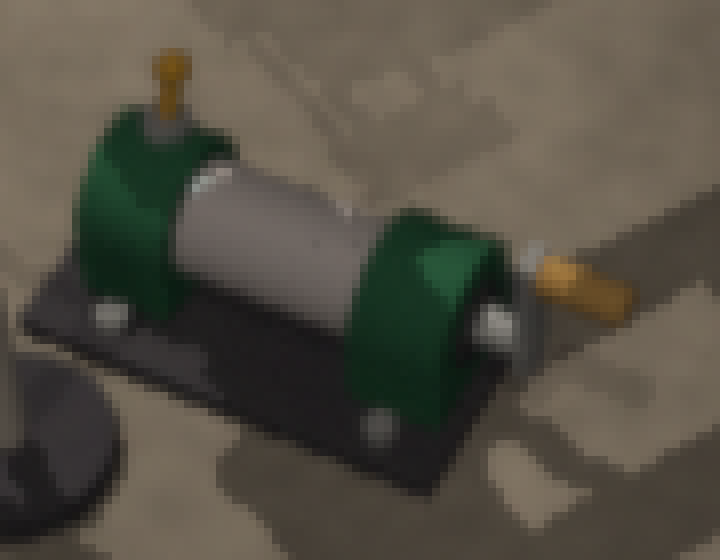

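Emit:
{"name": "move_arm", "arguments": {"series": [[0.14, 0.42, 0, 0, 0, 0, 1], [0.28, 0.85, 0, 0, 0, 0, 1]]}}

```text
t: 7.9
tool_pos: [0.5071, -0.0954, 0.2579]
orientation: [0.664, 3.067, -0.001]
force: [0.5, 0.6, -0.0]
opening: 0.0926
```

Emit:
{"name": "move_arm", "arguments": {"series": [[0.14, 0.42, 0, 0, 0, 0, 1], [0.28, 0.85, 0, 0, 0, 0, 1]]}}

```text
t: 8.1
tool_pos: [0.5166, -0.0046, 0.2581]
orientation: [0.66, 3.067, 0.001]
force: [0.8, -0.6, 0.6]
opening: 0.0933
```

Emit:
{"name": "move_arm", "arguments": {"series": [[0.14, 0.42, 0, 0, 0, 0, 1], [0.28, 0.85, 0, 0, 0, 0, 1]]}}

```text
t: 8.3
tool_pos: [0.526, 0.0851, 0.2582]
orientation: [0.66, 3.068, 0.002]
force: [0.6, -0.2, 0.2]
opening: 0.093
```

Emit:
{"name": "move_arm", "arguments": {"series": [[0.14, 0.42, 0, 0, 0, -0.04, 1], [0.28, 0.85, 0, 0, 0, -0.08, 1], [0.28, 0.85, 0, 0, 0, -0.12, 1], [0.28, 0.85, 0, 0, 0, -0.12, 1], [0.28, 0.85, 0, 0, 0, -0.12, 1]]}}

```text
t: 8.8
tool_pos: [0.5345, 0.1723, 0.2569]
orientation: [0.078, 3.139, 0.0]
force: [-0.4, -0.4, -0.7]
opening: 0.093
```

Run:
```python
from h import *
s=read_state();print(s['tool_pos'],cv2.Rodrigues(s["orientation"])[0].round(3))
c=cam("wrist");f=c["frame"][:,:,::-1];cv2.imwrite("pics/w4.png",f)
import pickle;pickle.dump(c,open("w4.pkl","wb"))
print(proj(c,(.5438,.1731,.169)))
```

```text
[0.53452839 0.17231384 0.25690461] [[-0.999  0.05   0.002]
 [ 0.05   0.999  0.   ]
 [-0.002  0.    -1.   ]]
[254.39696994 202.49433297]
```

View pics/w4.png

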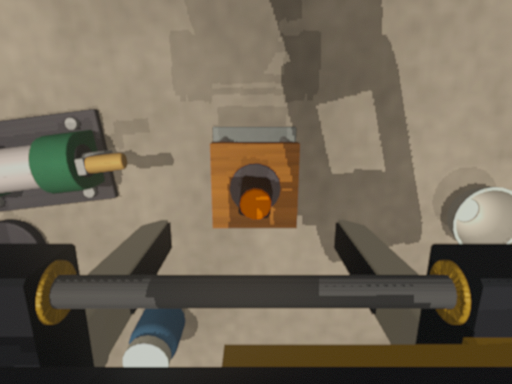

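Run:
```python
from h import *
import pickle
w=pickle.load(open("w4.pkl","rb"));g=w["frame"].astype(int)
z=cv2.resize(w["frame"][135:235,200:310,::-1],None,fx=6,fy=6,interpolation=cv2.INTER_NEAREST);cv2.imwrite("pics/z7.png",z)
m=(g[...,0]>180)&(g[...,1]<130)&(g[...,2]<60);m[:150]=0;m[240:]=0
ys,xs=np.nonzero(m);print(xs.mean(),ys.mean(),len(xs),xs.min(),xs.max(),ys.min(),ys.max())
print(plane(w,xs.mean(),ys.mean(),.167))
```

```text
260.2328767123288 206.86301369863014 73 256 267 197 218
[0.54860564 0.17789248 0.167     ]
```

View pics/z7.png

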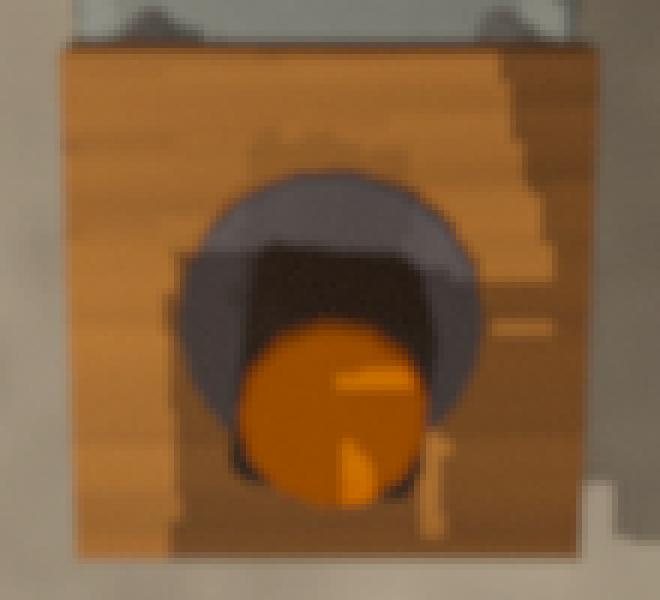

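Run:
```python
from h import *
import pickle
w=pickle.load(open("w4.pkl","rb"))
z=w["frame"][170:222,235:278,::-1]
z=np.clip(z.astype(float)*2.5,0,255).astype(np.uint8)
z=cv2.resize(z,None,fx=11,fy=11,interpolation=cv2.INTER_CUBIC);cv2.imwrite("pics/z8.png",z)
u,v=255.3,203.3
print(plane(w,u,v,.169), tri([ray(w,u,v),ray(read_camera("scene"),150+667/4-.4,95+412/4-.4),ray(read_camera("side"),180+151/4-.4,165+62/4-.4)]))
```

```text
[0.54455428 0.17383093 0.169     ] (array([0.54428059, 0.17342053, 0.1676292 ]), [np.float64(0.7868286010798483), np.float64(0.3159067928572216), np.float64(0.6347272559980123)])
```

View pics/z8.png

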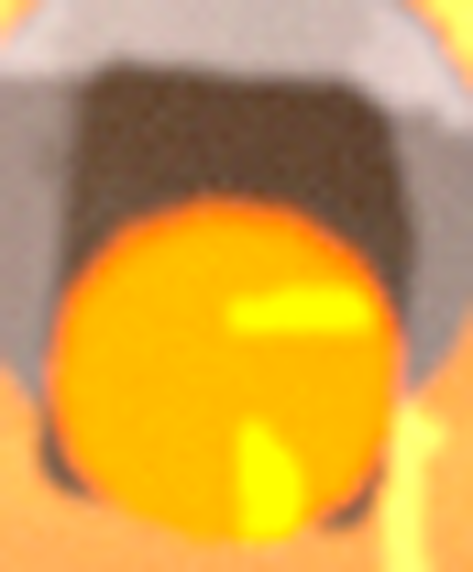

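Emit:
{"name": "move_arm", "arguments": {"series": [[-0.1, 0.015, 0, 0, 0, 0.025, 1], [-0.1, 0.015, 0.3, 0, 0, 0.025, 1], [-0.1, 0.015, 0.6, 0, 0, 0.025, 1], [-0.1, 0.015, 0.8, 0, 0, 0.025, 1], [-0.1, 0.015, 0.9, 0, 0, 0.025, 1], [-0.1, 0.015, 0.9, 0, 0, 0.025, 1]]}}

```text
t: 9.55
tool_pos: [0.5425, 0.1728, 0.1644]
orientation: [-0.198, -3.133, 0.001]
force: [-0.1, -0.6, 0.1]
opening: 0.0923
```

Run:
```python
from h import *
s=read_state();print(s['tool_pos'],toolmove(np.array([.5443,.1735,.1185])-s['tool_pos']))
```

```text
[0.54247726 0.17276412 0.16438429] [-0.01826876  0.01002208  0.45879086]
```

Emit:
{"name": "move_arm", "arguments": {"series": [[-0.01, 0, 0.25, 0, 0, 0, 1], [-0.01, 0, 0.4, 0, 0, 0, 1], [-0.01, 0, 0.45, 0, 0, 0, 1], [-0.01, 0, 0.45, 0, 0, 0, 1]], "squeeze": 30}}

```text
t: 9.95
tool_pos: [0.5439, 0.1733, 0.1205]
orientation: [-0.196, -3.134, 0.001]
force: [-0.6, 0.5, 0.3]
opening: 0.0929
```

Emit:
{"name": "move_arm", "arguments": {"series": [[0, 0, 0, 0, 0, 0, -1], [0, 0, 0, 0, 0, 0, -1], [0, 0, 0, 0, 0, 0, -1], [0, 0, 0, 0, 0, 0, -1], [0, 0, 0, 0, 0, 0, -1], [0, 0, 0, 0, 0, 0, -1], [0, 0, 0, 0, 0, 0, -1], [0, 0, 0, 0, 0, 0, -1]]}}

```text
t: 10.75
tool_pos: [0.5442, 0.1735, 0.1207]
orientation: [-0.195, -3.135, 0.0]
force: [0.4, -0.5, 0.4]
opening: 0.034
```

Emit:
{"name": "move_arm", "arguments": {"series": [[0, 0, 0, 0, 0, 0, -1], [0, 0, 0, 0, 0, 0, -1], [0, 0, 0, 0, 0, 0, -1], [0, 0, 0, 0, 0, 0, -1]]}}

```text
t: 11.15
tool_pos: [0.5442, 0.1736, 0.1207]
orientation: [-0.195, -3.135, -0.0]
force: [-0.2, 1.7, -0.3]
opening: 0.0279
```

Emit:
{"name": "move_arm", "arguments": {"series": [[0, 0, 0, 0, 0, 0, -0.2], [0, 0, 0, 0, 0, 0, -0.2], [0, 0, 0.02, 0, 0, 0, -0.2], [0, 0, 0.035, 0, 0, 0, -0.2], [0, 0, 0.035, 0, 0, 0, -0.2]]}}

```text
t: 11.65
tool_pos: [0.544, 0.1734, 0.1168]
orientation: [-0.195, -3.135, 0.0]
force: [0.2, -0.4, 0.1]
opening: 0.0371
```

Emit:
{"name": "move_arm", "arguments": {"series": [[0, 0, 0, 0, 0, 0, -1], [0, 0, 0, 0, 0, 0, -1], [0, 0, 0, 0, 0, 0, -1], [0, 0, 0, 0, 0, 0, -1], [0, 0, 0, 0, 0, 0, -1], [0, 0, 0, 0, 0, 0, -1]], "squeeze": 50}}

```text
t: 12.25
tool_pos: [0.5442, 0.1735, 0.1172]
orientation: [-0.195, -3.135, 0.0]
force: [-0.8, 0.4, -1.9]
opening: 0.028
```

Emit:
{"name": "move_arm", "arguments": {"series": [[0, 0, -0.15, 0, 0, 0, -1], [0, 0, -0.3, 0, 0, 0, -1], [0, 0, -0.5, 0, 0, 0, -1], [0, 0, -0.7, 0, 0, 0, -1], [0, 0, -0.9, 0, 0, 0, -1], [0, 0, -1, 0, 0, 0, -1]]}}

```text
t: 12.85
tool_pos: [0.5454, 0.1738, 0.221]
orientation: [0.195, 3.131, 0.002]
force: [0.6, 0.6, -3.4]
opening: 0.0281
```

Emit:
{"name": "move_arm", "arguments": {"series": [[0, 0, -0.3, 0, 0, 0, -1], [0, 0, -0.6, 0, 0, 0, -1], [0, 0, -0.9, 0, 0, 0, -1], [0, 0, -0.9, 0, 0, 0, -1], [0, 0, -0.9, 0, 0, 0, -1]]}}

```text
t: 13.35
tool_pos: [0.5445, 0.1736, 0.3072]
orientation: [0.195, 3.134, 0.001]
force: [0.4, -0.1, -5.7]
opening: 0.0276
```

```bash
python3 - <<'E'
from h import *
for n in("scene","side","wrist"):
    c=cam(n);cv2.imwrite(f"pics/{n}5.png",c["frame"][:,:,::-1])
s=read_state();print(s['tool_pos'],s['force'],s['opening'],s['t'],s['q'])
E
python3 - <<'E'
import cv2,numpy as np
A=cv2.imread("pics/scene5.png");B=cv2.imread("pics/side5.png")
A=cv2.resize(A[100:250,270:370],None,fx=4,fy=4);B=cv2.resize(B[90:240,170:270],None,fx=4,fy=4)
cv2.imwrite("pics/z9.png",np.hstack([A,B]))
E
```

```text
[0.54323514 0.173258   0.30453113] [-0.36162259 -0.44136295 -4.86245264] 0.02838982766934011 13.5 [ 2.18844069e-01  3.41900594e-02  1.43472903e+00 -3.05834995e-05
  1.67669915e+00 -1.22757008e+00]
```

View pics/z9.png

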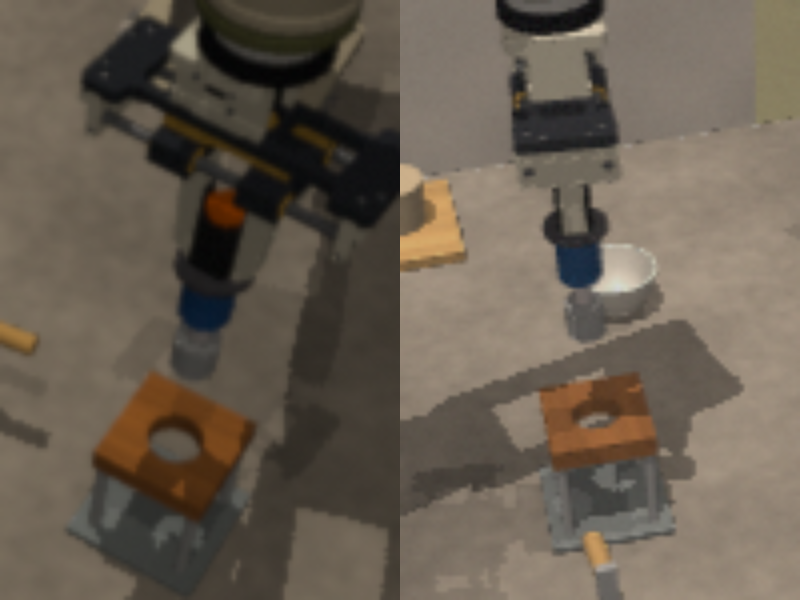

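View pics/wrist5.png

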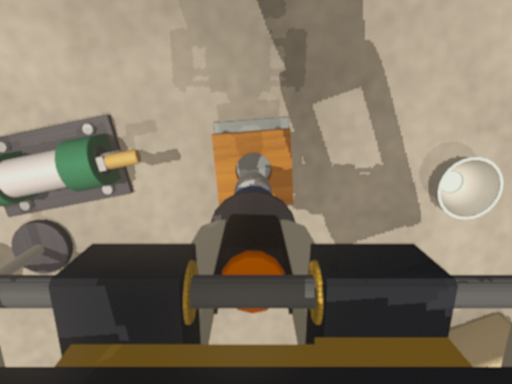

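```bash
cat >> h.py <<'E'
def mouth(s=None,d=.107):
    s=s or read_state();R=cv2.Rodrigues(s["orientation"])[0];return s["tool_pos"]+d*R[:,2],R
E
python3 - <<'E'
from h import *
m,R=mouth();print(m)
for n in("scene","side","wrist"):
    c=cam(n);print(n,[proj(c,m-R[:,2]*k).round(1) for k in (0,.032,.056,.1)])
    if n!="wrist":
        f=c["frame"][:,:,::-1].copy()
        u,v=proj(c,m).astype(int);z=f[v-50:v+20,u-35:u+35];cv2.imwrite(f"pics/m_{n}.png",cv2.resize(z,None,fx=8,fy=8,interpolation=cv2.INTER_NEAREST));print(u-35,v-50)
E
```

```text
[0.54281538 0.17316131 0.197532  ]
scene [array([318. , 190.9]), array([319.6, 183.8]), array([320.9, 178.1]), array([323.4, 167.2])]
282 140
side [array([216.3, 173. ]), array([215.4, 165.2]), array([214.8, 159.1]), array([213.6, 147.6])]
181 123
wrist [array([252.8, 186.2]), array([252.8, 196.1]), array([252.8, 205.3]), array([252.8, 228.2])]
```

View pics/m_scene.png

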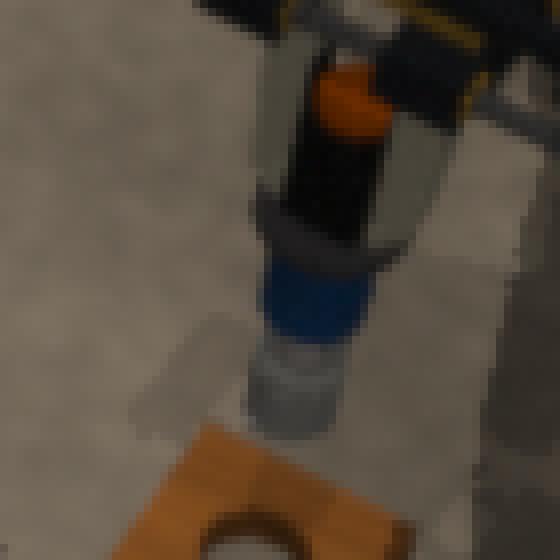

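View pics/m_side.png

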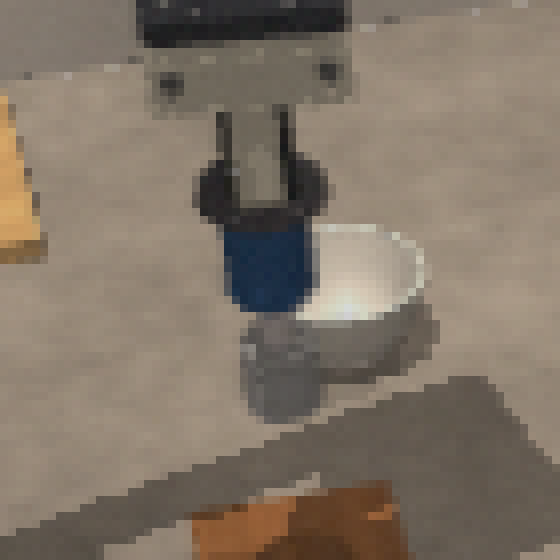

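```bash
cat >> h.py <<'E'
BALL=np.array([.5065,-.184,.111]);YAW=np.radians(4.4);T=np.radians(20)
N=np.array([-np.sin(T)*np.cos(YAW),-np.sin(T)*np.sin(YAW),np.cos(T)])
def goal(off,yref,ball=BALL,d=.107):
    z=-N;y=yref-z*(yref@z);y/=np.linalg.norm(y);x=np.cross(y,z)
    return ball+N*(off+d),np.stack([x,y,z],1)
def cmd(p,Rg,s=None):
    s=s or read_state();R=cv2.Rodrigues(s["orientation"])[0]
    return R.T@(p-s["tool_pos"])*10, cv2.Rodrigues(R.T@Rg)[0].ravel()/np.pi
E
python3 - <<'E'
from h import *
s=read_state();R=cv2.Rodrigues(s["orientation"])[0]
p,Rg=goal(.045,R[:,1]);print(p,Rg.round(3));print(cmd(p,Rg))
E
```

```text
[ 0.45466616 -0.1879884   0.25383328] [[-0.935  0.101  0.341]
 [ 0.117  0.993  0.026]
 [-0.336  0.064 -0.94 ]]
(array([ 0.43275851, -3.69544258,  0.52096085]), array([-0.02183077, -0.10984571, -0.00380619]))
```

Emit:
{"name": "move_arm", "arguments": {"series": [[0.05, -0.4, 0, 0, 0, 0, -1], [0.11, -0.8, 0, 0, 0, 0, -1], [0.11, -0.95, 0, 0, 0, 0, -1]]}}

```text
t: 13.95
tool_pos: [0.5206, 0.078, 0.3066]
orientation: [-0.198, -3.134, 0.002]
force: [0.6, 0.9, -4.6]
opening: 0.0278
```

Emit:
{"name": "move_arm", "arguments": {"series": [[0.05, -0.4, 0, 0, 0, 0, -1], [0.11, -0.8, 0, 0, 0, 0, -1], [0.11, -0.95, 0, 0, 0, 0, -1]]}}

```text
t: 14.25
tool_pos: [0.4979, -0.0149, 0.3069]
orientation: [-0.198, -3.135, 0.002]
force: [0.7, 0.9, -4.5]
opening: 0.0282
```

Emit:
{"name": "move_arm", "arguments": {"series": [[0.05, -0.4, 0, 0, 0, 0, -1], [0.11, -0.8, 0, 0, 0, 0, -1], [0.11, -0.95, 0, 0, 0, 0, -1], [0.11, -0.95, 0, 0, 0, 0, -1]]}}

```text
t: 14.65
tool_pos: [0.4757, -0.1071, 0.3068]
orientation: [-0.2, -3.135, 0.0]
force: [0.4, 0.7, -4.5]
opening: 0.0277
```

Emit:
{"name": "move_arm", "arguments": {"series": [[0.05, -0.3, 0, -0.006, -0.03, 0, -1], [0.1, -0.6, 0, -0.011, -0.055, -0.002, -1], [0.1, -0.8, 0, -0.016, -0.085, -0.003, -1], [0.1, -0.84, 0, -0.022, -0.11, -0.004, -1], [0.1, -0.84, 0, -0.022, -0.11, -0.004, -1], [0.1, -0.84, 0, -0.022, -0.11, -0.004, -1]]}}

```text
t: 15.25
tool_pos: [0.4554, -0.1869, 0.3071]
orientation: [0.157, 2.789, 0.067]
force: [0.3, 0.0, -4.0]
opening: 0.0278
```

Run:
```python
from h import *
s=read_state();R=cv2.Rodrigues(s["orientation"])[0];print(s['tool_pos'],s['force'],s['t'],s['q'].round(2))
p,Rg=goal(.045,R[:,1]);print(cmd(p,Rg))
m,R=mouth()
for n in("scene","side","wrist"):
    c=cam(n);cv2.imwrite(f"pics/{n}6.png",c["frame"][:,:,::-1]);print(n,proj(c,m),proj(c,BALL))
```

```text
[ 0.45544958 -0.18692026  0.30711308] [ 0.26301599  0.0109766  -4.0180272 ] 15.25 [-0.68 -0.51  1.93  0.24  1.46 -2.13]
(array([ 0.18571509, -0.04644961,  0.49739478]), array([ 4.35216018e-04,  4.40861184e-04, -3.01388549e-07]))
scene [221.11162832 132.32621665] [220.84249106 156.07646639]
side [223.90215691 255.38472062] [231.64824476 276.71950265]
wrist [252.28328926 185.52430749] [248.24307818 150.10857744]
```

View pics/scene6.png

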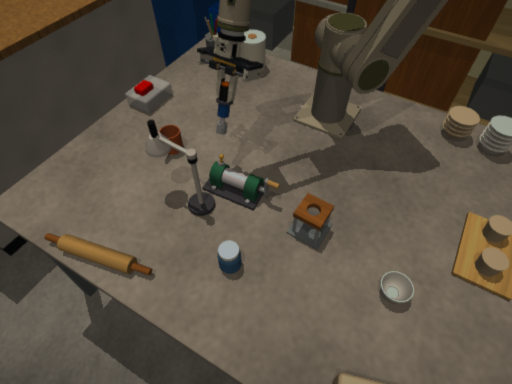

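View pics/side6.png

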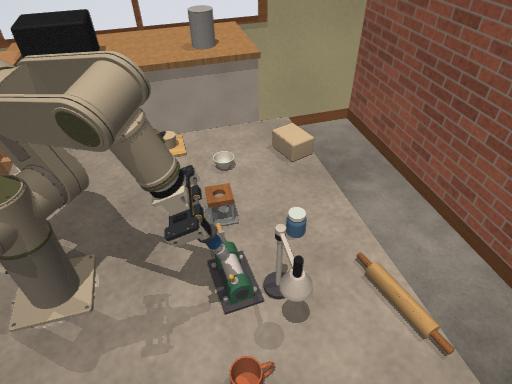

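View pics/wrist6.png

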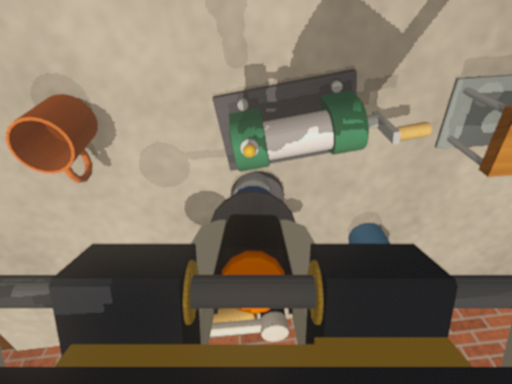

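Emit:
{"name": "move_arm", "arguments": {"series": [[0.186, -0.046, 0.2, 0, 0, 0, -1], [0.186, -0.046, 0.4, 0, 0, 0, -1], [0.186, -0.046, 0.6, 0, 0, 0, -1], [0.186, -0.046, 0.7, 0, 0, 0, -1], [0.186, -0.046, 0.7, 0, 0, 0, -1], [0.186, -0.046, 0.7, 0, 0, 0, -1]]}}

```text
t: 16.0
tool_pos: [0.4625, -0.1875, 0.2356]
orientation: [0.154, 2.787, 0.067]
force: [0.6, 0.2, -3.6]
opening: 0.0278
```

Run:
```python
from h import *
s=read_state();R=cv2.Rodrigues(s["orientation"])[0];print(s['tool_pos'],s['force'],s['t'])
p,Rg=goal(.022,R[:,1]);print(cmd(p,Rg))
m,R=mouth()
Z=[]
for n in("scene","side","wrist"):
    c=cam(n);cv2.imwrite(f"pics/{n}7.png",c["frame"][:,:,::-1]);print(n,proj(c,m),proj(c,BALL),proj(c,m-.1*R[:,2]))
    if n!="wrist":
        u,v=proj(c,m).astype(int);z=c["frame"][v-35:v+25,u-20:u+20,::-1];Z.append(cv2.resize(z,None,fx=10,fy=10,interpolation=cv2.INTER_NEAREST));print(u-20,v-35)
cv2.imwrite("pics/z10.png",np.hstack(Z))
```

```text
[ 0.46248936 -0.18751607  0.2356436 ] [ 0.55627635  0.17220677 -3.56117717] 16.0
(array([ 0.01156182, -0.00091782,  0.03223523]), array([ 5.67082560e-04,  9.43340021e-04, -8.40300962e-07]))
scene [221.37161975 149.58845681] [220.84249106 156.07646639] [224.53991744 121.51750445]
201 114
side [228.54028852 272.06561582] [231.64824476 276.71950265] [212.82171729 253.04566214]
208 237
wrist [253.49538456 185.6773498 ] [253.12889882 177.73299629] [253.74401642 227.61965067]
```

View pics/z10.png

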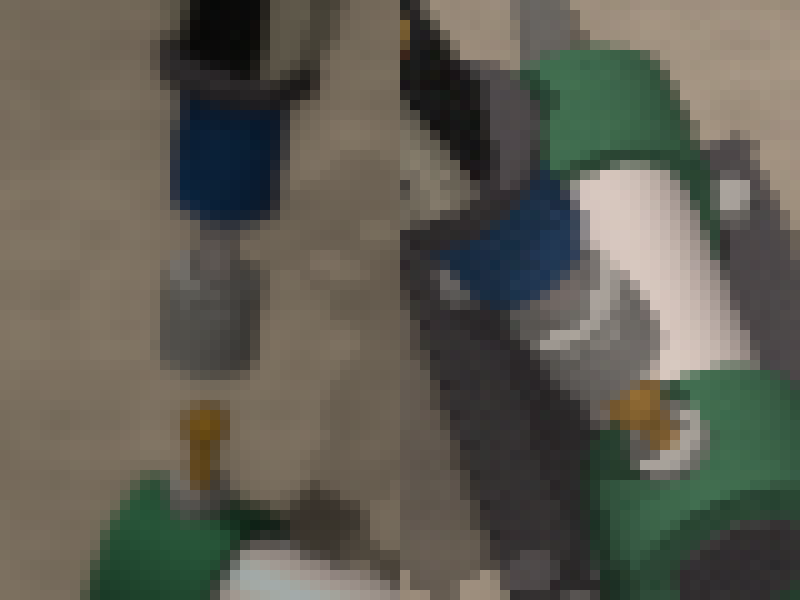

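View pics/wrist7.png

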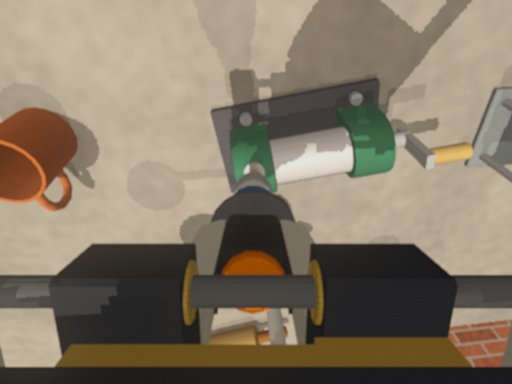

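Run:
```python
from h import *
a=cv2.imread("pics/wrist7.png")[140:215,205:305];cv2.imwrite("pics/z11.png",cv2.resize(np.clip(a*1.5,0,255).astype(np.uint8),None,fx=8,fy=8,interpolation=cv2.INTER_NEAREST))
for n in("scene","side"):
    c=cam(n);R,t,K=P(c);print(n,R.round(2).tolist(),(R@BALL+t)[2])
c=cam("wrist");m,R=mouth();print([proj(c,m-R[:,2]*k+R[:,0]*q) for k,q in((0,0),(0,-.016),(.032,-.016),(.0,.016))])
```

```text
scene [[-0.51, 0.86, 0.01], [0.68, 0.4, -0.62], [-0.53, -0.31, -0.79]] 1.183044436026519
side [[0.96, -0.28, -0.01], [-0.19, -0.63, -0.75], [0.2, 0.72, -0.66]] 0.986559989984985
[array([252.89654399, 186.28580453]), array([252.89178055, 203.25737946]), array([252.9122851 , 215.10939149]), array([252.90144892, 168.81014059])]
```

View pics/z11.png

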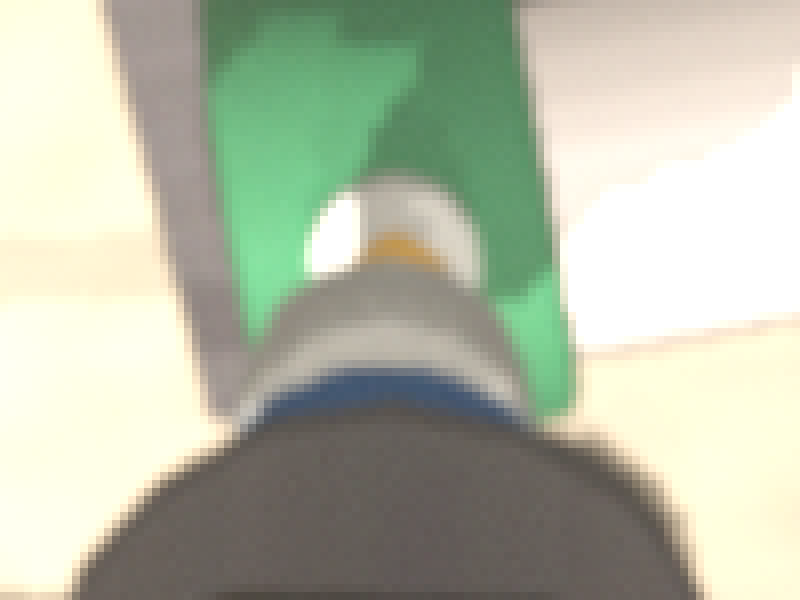

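Run:
```python
from h import *
m,R=mouth();Z=[]
for n in("scene","side"):
    c=cam(n);u,v=proj(c,m).astype(int);x0,y0=u-18,v-28;k=12
    z=c["frame"][y0:y0+44,x0:x0+33,::-1];z=np.clip(z*1.4,0,255).astype(np.uint8)
    z=cv2.resize(z,None,fx=k,fy=k,interpolation=cv2.INTER_CUBIC)
    def q(p): w=proj(c,p);return tuple(int(round(a)) for a in ((w-[x0,y0]+.5)*k))
    th=np.linspace(0,2*np.pi,60)
    for h in(0,.032):
        pts=np.array([q(m-R[:,2]*h+.016*(R[:,0]*np.cos(t)+R[:,1]*np.sin(t))) for t in th]);cv2.polylines(z,[pts],True,(0,0,255),1)
    cv2.line(z,q(m),q(m-R[:,2]*.1),(0,255,255),1)
    cv2.circle(z,q(BALL),4,(255,0,255),1)
    Z.append(z)
cv2.imwrite("pics/z12.png",np.hstack(Z))
```

```text
(no output)
```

View pics/z12.png

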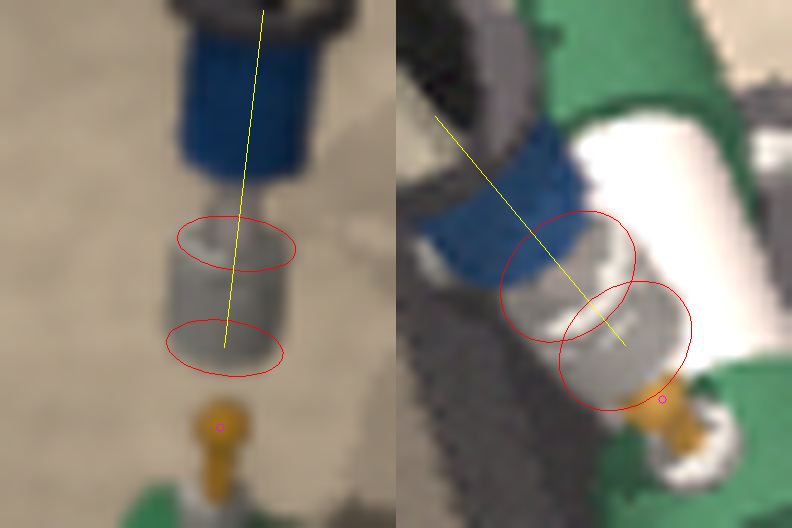

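All three views agree that the gun must shift about +2.6 mm along tool x and +1.5 mm along tool y to line up with the ball. I'll apply that and look again.

Emit:
{"name": "move_arm", "arguments": {"series": [[0.026, 0.015, 0, 0, 0, 0, -1], [0.026, 0.015, 0, 0, 0, 0, -1], [0.026, 0.015, 0, 0, 0, 0, -1]], "squeeze": 60}}

```text
t: 16.7
tool_pos: [0.4597, -0.186, 0.2341]
orientation: [0.156, 2.787, 0.067]
force: [0.2, 0.4, -5.3]
opening: 0.0278
```

Run:
```python
from h import *
m,R=mouth();Z=[]
print(read_state()['tool_pos'],read_state()['force'])
for n,k,w,h in(("scene",12,30,46),("wrist",7,60,78)):
    c=cam(n);u,v=proj(c,m).astype(int);x0,y0=u-w//2,v-h//2-(5 if n=='scene' else 0);print(x0,y0)
    z=c["frame"][y0:y0+h,x0:x0+w,::-1];z=np.clip(z*1.4,0,255).astype(np.uint8)
    Z.append(cv2.resize(z,(w*k,h*k),interpolation=cv2.INTER_CUBIC)[:540])
c=cam("side");u,v=proj(c,m).astype(int);cv2.imwrite("pics/z14.png",cv2.resize(np.clip(c["frame"][v-25:v+20,u-20:u+25,::-1]*1.4,0,255).astype(np.uint8),None,fx=12,fy=12,interpolation=cv2.INTER_CUBIC))
cv2.imwrite("pics/z13.png",np.hstack(Z))
```

```text
[ 0.45967658 -0.18595689  0.23412201] [ 0.24597505  0.40977906 -5.28537321]
207 121
222 147
```

View pics/z13.png

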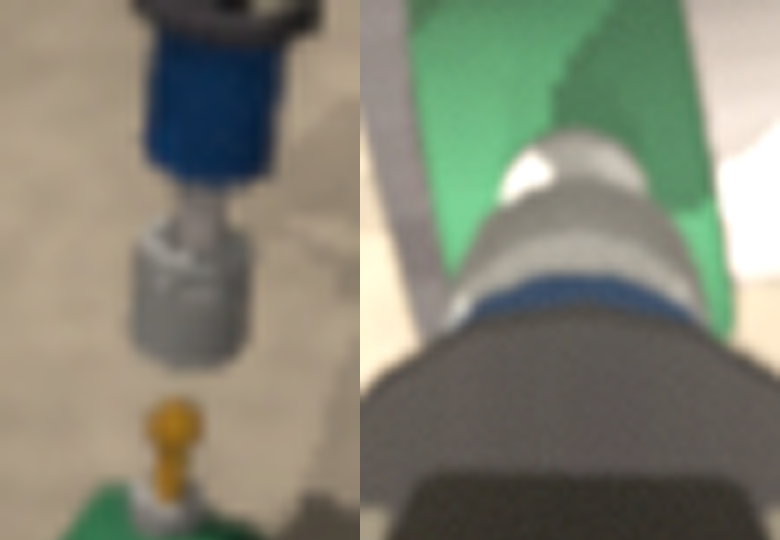

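View pics/z14.png

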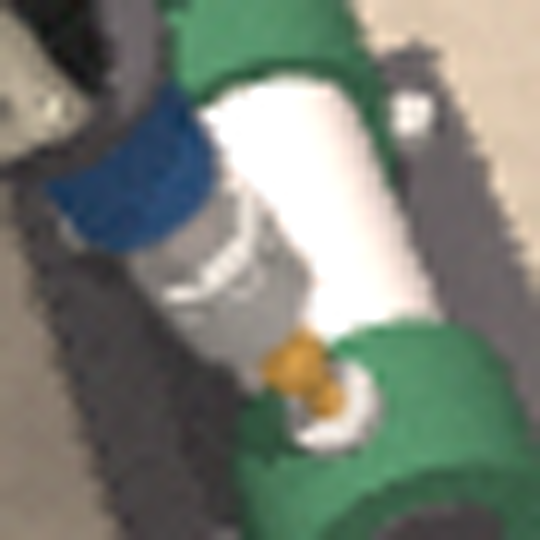

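Aligned in all three views: in the scene view the gun axis passes x=174 where the ball is at 175, and in the side view it is within 0.2 px. Now advancing along the axis.

Emit:
{"name": "move_arm", "arguments": {"series": [[0, 0, 0.06, 0, 0, 0, -1], [0, 0, 0.12, 0, 0, 0, -1], [0, 0, 0.18, 0, 0, 0, -1], [0, 0, 0.24, 0, 0, 0, -1], [0, 0, 0.28, 0, 0, 0, -1], [0, 0, 0.28, 0, 0, 0, -1], [0, 0, 0.28, 0, 0, 0, -1]]}}

```text
t: 17.55
tool_pos: [0.4694, -0.1852, 0.2079]
orientation: [0.156, 2.787, 0.067]
force: [0.6, 0.5, -4.1]
opening: 0.0279
```

Run:
```python
from h import *
m,R=mouth();s=read_state();print(s['tool_pos'],R.T@s['force'],s['wrist_torque'])
```

```text
[ 0.46941903 -0.18518963  0.20786321] [0.89237824 0.24435341 4.07185054] [ 0.03305817  0.45886618 -0.03323677]
```

Free so far, with no contact force. Continuing in small steps.

Emit:
{"name": "move_arm", "arguments": {"series": [[0, 0, 0.02, 0, 0, 0, -1], [0, 0, 0.04, 0, 0, 0, -1], [0, 0, 0.06, 0, 0, 0, -1], [0, 0, 0.06, 0, 0, 0, -1]]}}

```text
t: 17.95
tool_pos: [0.4714, -0.185, 0.2018]
orientation: [0.156, 2.787, 0.067]
force: [-0.6, -1.3, -2.5]
opening: 0.0278
```

Emit:
{"name": "move_arm", "arguments": {"series": [[0, 0, 0.02, 0, 0, 0, -1], [0, 0, 0.04, 0, 0, 0, -1], [0, 0, 0.06, 0, 0, 0, -1], [0, 0, 0.06, 0, 0, 0, -1]]}}

```text
t: 18.35
tool_pos: [0.4733, -0.1847, 0.1955]
orientation: [0.156, 2.788, 0.068]
force: [3.2, -1.3, -10.4]
opening: 0.0279
```

Run:
```python
from h import *
m,R=mouth();s=read_state();print(s['tool_pos'],R.T@s['force'],s['wrist_torque'],(m-BALL)@N)
```

```text
[ 0.47334222 -0.18468505  0.19549899] [ 0.33588313 -1.69703394 10.84107626] [-0.44985296  0.15173156 -0.15188707] -0.016271287806431986
```

Emit:
{"name": "move_arm", "arguments": {"series": [[0, 0, 0.02, 0, 0, 0, -1], [0, 0, 0.04, 0, 0, 0, -1], [0, 0, 0.05, 0, 0, 0, -1], [0, 0, 0.05, 0, 0, 0, -1]]}}

```text
t: 18.75
tool_pos: [0.4753, -0.1848, 0.1929]
orientation: [0.155, 2.787, 0.067]
force: [-6.3, 0.6, 2.9]
opening: 0.0279
```

Run:
```python
from h import *
m,R=mouth();s=read_state();print(s['tool_pos'],R.T@s['force'],s['wrist_torque'],(m-BALL)@N)
```

```text
[ 0.47530432 -0.1848288   0.19292373] [ 4.93915767  0.16502821 -4.89653079] [0.37477233 1.27699738 0.22801917] -0.019356323339545557
```

Emit:
{"name": "move_arm", "arguments": {"series": [[0.005, 0, 0.03, 0, 0, 0, -1], [0.005, 0, 0.05, 0, 0, 0, -1], [0.005, 0, 0.07, 0, 0, 0, -1], [0.005, 0, 0.07, 0, 0, 0, -1]]}}

```text
t: 19.15
tool_pos: [0.4779, -0.185, 0.1871]
orientation: [0.155, 2.785, 0.065]
force: [-6.5, 2.0, 6.2]
opening: 0.0278
```

Run:
```python
from h import *
m,R=mouth();s=read_state();print(s['tool_pos'],R.T@s['force'],s['wrist_torque'],(m-BALL)@N,s['opening'])
```

```text
[ 0.4779021  -0.18497652  0.18711325] [ 4.21014951  1.72965116 -8.05089813] [0.34777673 1.08712308 0.16266134] -0.0256976082154316 0.027810537630777787
```

Emit:
{"name": "move_arm", "arguments": {"series": [[0.003, 0, 0.02, 0, 0, 0, -1], [0.003, 0, 0.04, 0, 0, 0, -1], [0.003, 0, 0.06, 0, 0, 0, -1], [0.003, 0, 0.06, 0, 0, 0, -1], [0.003, 0, 0.06, 0, 0, 0, -1]]}}

```text
t: 19.65
tool_pos: [0.4798, -0.1848, 0.182]
orientation: [0.155, 2.785, 0.065]
force: [-8.3, 2.0, 8.9]
opening: 0.0274
```

Run:
```python
from h import *
m,R=mouth();s=read_state();print(s['tool_pos'],R.T@s['force'],s['wrist_torque'],(m-BALL)@N,s['opening'])
Z=[]
for n,k in(("scene",9),("side",9)):
    c=cam(n);cv2.imwrite(f"pics/{n}9.png",c["frame"][:,:,::-1]);u,v=proj(c,m).astype(int)
    z=c["frame"][v-40:v+25,u-22:u+22,::-1];Z.append(cv2.resize(np.clip(z*1.4,0,255).astype(np.uint8),None,fx=9,fy=9,interpolation=cv2.INTER_CUBIC))
cv2.imwrite("pics/z15.png",np.hstack(Z))
```

```text
[ 0.47980561 -0.18483844  0.1819673 ] [  4.92083106   1.75763956 -11.11754558] [0.48802616 1.17600004 0.19094695] -0.03118570286927403 0.027446359300013268
```

View pics/z15.png

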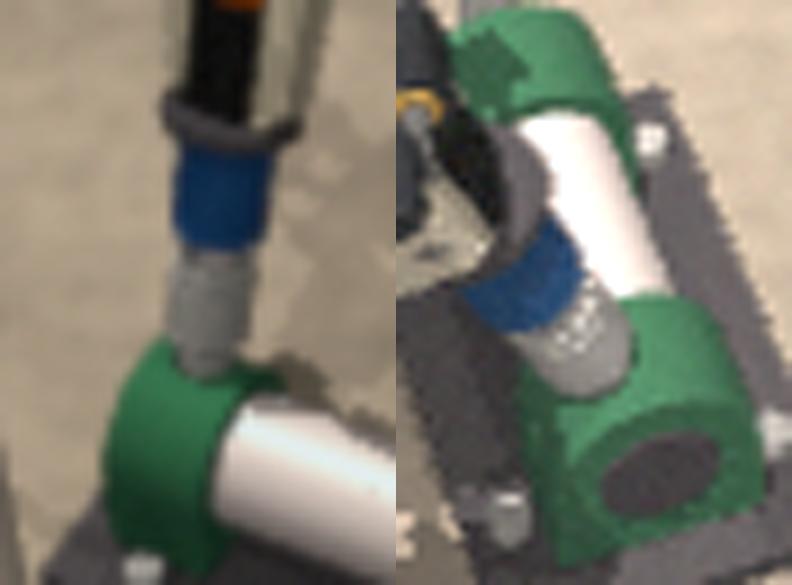

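View pics/scene9.png

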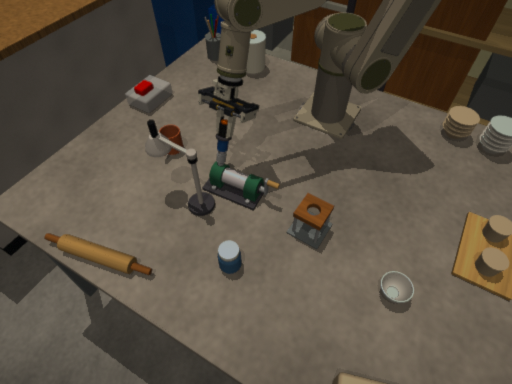

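Run:
```python
from h import *
m,R=mouth();s=read_state();print(s['t'],R.T@s['force'],(m-BALL)@N)
print(close_job())
```

```text
19.75 [  5.28339429   0.2620362  -11.99844253] -0.031139303769103337
the job is handed in; nothing more can be done
None
```

I carried out every step of the job in order and handed it in at about 19.8 s, still gripping the gun and holding it pressed onto the nipple. `close_job()` gives no verdict, so the results below are my own measurements.

- **Lamp:** I took the knob from above and swung the arm about 90° towards −y. The head now stands about 19 cm from the nipple, roughly 14 cm of that sideways. During the swing the knob slid towards the edge of the pads and the side force reached about 22 N, but the arm stayed where I released it.
- **Gun:** I lifted it out of the holster by its grip and tilted it 20° along the nipple axis. Before pressing, I corrected it by about 3 mm after comparing coupler and ball in all three camera views.
- **Snap and push:** There was a clear inward pull of about 7 N beyond the gun's weight, with the head about 16 mm inside the mouth. I read that as the snap. I then pushed on down against the nozzle spring.

**Last checks:**
- **Contact force:** The net contact force along the axis was about 15 to 16 N, which corresponds to about 14 mm or slightly more of the 18 mm stroke.
- **Travel:** The geometry also gives about 14 mm. The pictures show the coupler down near the collar and the tube almost retracted.
- **Side load:** About 5 N remained sideways on the tool, so the alignment is slightly off-centre.
- **Camera disagreement:** The cameras differed by 2 to 3 mm on where the coupler was in absolute terms. I therefore relied on coupler-to-ball offsets within each view.
- **Bystanders:** The last scene picture shows nothing else displaced.

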